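Re-seat reagent bottles so that their caps stand level

TASK

The three reagent bottles are standing on the wrong risers. Rearrange them so that their caps all come to the same height: the tall bottle on the lowest riser, the middle-sized one on the middle riser and the short one on the highest, each upright in the middle of its riser's round pad. There is an empty mat for setting a bottle aside on the way; keep the bottles upright and leave the timer and the tip box where they are.

Things in the scene. Friction and masses are not known exactly. Their poses are not given: they have to be found in the camera images.
- tall_bottle_center (a point): the tall one of the three loose white reagent bottles that stand on risers: round, 55 mm in diameter, 98 mm high over all, with an orange screw cap (fixed to it). The point is its centre, half-way up (49 mm above its foot), z up its axis. The wall is straight, to be gripped round, up to about 66 mm above the foot; above that is the shoulder.
- middle_bottle_center (a point): the middle one of the three loose white reagent bottles that stand on risers: round, 48 mm in diameter, 78 mm high over all, with a dark blue screw cap (fixed to it). The point is its centre, half-way up (39 mm above its foot), z up its axis. The wall is straight, to be gripped round, up to about 47 mm above the foot; above that is the shoulder.
- short_bottle_center (a point): the short one of the three loose white reagent bottles that stand on risers: round, 36 mm in diameter, 60 mm high over all, with a yellow screw cap (fixed to it). The point is its centre, half-way up (30 mm above its foot), z up its axis. The wall is straight, to be gripped round, up to about 30 mm above the foot; above that is the shoulder.
- low_riser_top (a point): the lowest of three fixed bottle risers: an 84 mm square aluminium platform with a round black rubber pad (74 mm across) in the middle of its flat top, no rim. The point is the centre of the pad's surface, 12 mm above the worktop, where a bottle's foot rests; z up, x and y along the sides.
- mid_riser_top (a point): the middle of three fixed bottle risers: an 84 mm square aluminium platform with a round black rubber pad (74 mm across) in the middle of its flat top, no rim. The point is the centre of the pad's surface, 32 mm above the worktop, where a bottle's foot rests; z up, x and y along the sides.
- high_riser_top (a point): the highest of three fixed bottle risers: an 84 mm square aluminium platform with a round black rubber pad (74 mm across) in the middle of its flat top, no rim. The point is the centre of the pad's surface, 50 mm above the worktop, where a bottle's foot rests; z up, x and y along the sides.
- mat_top (a point): a fixed, flat, grey square mat, 90 mm wide and 3 mm thick, empty at the start: a free spot for a bottle. The point is the centre of its upper surface.
- timer: a loose white bench timer, 66 x 66 x 19 mm, lying flat: a bystander. Origin: centre of its underside.
- tip_box: a loose blue box of pipette tips with a clear closed lid, 78 x 116 x 68 mm (long side along its y): a bystander. Origin: centre of its underside.

How it is judged:
At the end, for the whole second after the job is handed in: The tall bottle stands on the lowest riser, the middle one on the middle riser and the short one on the highest, each released, at rest, upright (within 0.1 rad), its axis within 12 mm of the pad's centre and its foot on the pad (height within 6 mm) (horizontal distance between tall_bottle_center and low_riser_top below 0.012 m and z of tall_bottle_center in the frame of low_riser_top between 0.043 and 0.055 m and angle between each of tall_bottle_center, middle_bottle_center, short_bottle_center's own z axis and vertical below 0.1 rad and linear speed of each of tall_bottle, middle_bottle, short_bottle below 0.02 m/s and horizontal distance between middle_bottle_center and mid_riser_top below 0.012 m and z of middle_bottle_center in the frame of mid_riser_top between 0.033 and 0.045 m and horizontal distance between short_bottle_center and high_riser_top below 0.012 m and z of short_bottle_center in the frame of high_riser_top between 0.024 and 0.036 m); the robot touches nothing.
It fails at once if the tall bottle is tipped more than about 40 degrees (angle between tall_bottle_center's own z axis and vertical above 0.7 rad).
It fails at once if the middle bottle is tipped more than about 40 degrees (angle between middle_bottle_center's own z axis and vertical above 0.7 rad).
It fails at once if the short bottle is tipped more than about 40 degrees (angle between short_bottle_center's own z axis and vertical above 0.7 rad).
It fails at once if the timer is shifted more than 20 mm (distance of timer from where it was at the start of the episode above 0.02 m).
It fails at once if the tip box is shifted more than 20 mm (distance of tip_box from where it was at the start of the episode above 0.02 m).
It also fails if it takes over 128 s, if anything falls off the work surface, if the arm or the gripper's body presses on something with over 40 N, if the wrist force passes 120 N, or if a joint passes its speed limit or range.

ROBOT

A 6-joint arm with a two-finger parallel gripper is mounted at the origin on a cart in front of the work surface, level with it; the furniture and walls round the work are solid. World frame = base frame: x ahead of the robot, y to its left, z up, the work surface at z = 0. Lengths are in m, angles in rad, forces in N, time in s.
With the tool pointing down it reaches from about 0.275 to 0.725 m from the base axis. Payload 15.9 kg.
Tool frame: the origin (TCP) lies at the very end of the fingers, on their centre line; the grasp point (between the pads) lies 19 mm behind it (env.hold_point_z is the distance from the TCP to the grasp point, in m); z points along the fingers, y is the line along which they close (so a half turn about z gives the same grasp; the last joint's range is limited). The gripper opens to 85 mm and grips with 20 to 120 N. Pads are 22 mm wide; open, the fingers measure 114 mm over their backs; the gripper's body (76 mm by 85 mm) begins 54 mm behind the grasp point. The pads swing forward as they close: fully open they stand 13 mm farther back than shut.
Start: joints at [-1.165, 0.213, -0.034, 1.323, 0, 1.571], TCP at [0.197, -0.459, 0.231] pointing down, gripper open.
Joint ranges: [-2.98, 2.98], [-0.74, 1.72], [-1.14, 1.35], [-2.1, 2.04], [-1.57, 1.44], [-3.14, 3.14]. Speed limits (rad/s): [1.89, 1.89, 2.39, 2.57, 3.14, 3.14].

INTERFACE

Orientations are given as a rotation vector (axis times angle).
In Python, from cell import telemetry, eyes, env gives the robot as it stands.
- The arm moves only by the tool drive_tool, never from a script. Its argument "moves" is one flat list of numbers, 7 for each row, row after row: the turn, a rotation vector about the tool's x, y, z in rad, then the shift along the tool's x, y, z in cm, then the opening, from -1 (shut) to 1 (fully open). In form: [rx, ry, rz, tx, ty, tz, gripper, rx, ry, rz, tx, ty, tz, gripper, ...]. A call has 1 to 20 rows; each row is the pose to reach, as a shift and turn from the pose commanded when the call began, along the tool's axes at that moment; what a row does not reach only later rows make up. A row lasts 1/12 s, in which the tool goes at most 41.7 mm and 7.16 degrees, less where a joint would pass 70% of its speed; a pose out of reach is approached as far as the arm can. A call with a gripper value outside its range is refused whole. The fingers move at their own pace and stop on an object; "squeeze" is the grip in N (left out, the last holds). Time passes only in rows, so rows that repeat a pose let the fingers close. It gives the time, the measured TCP pose, the force, the opening and the grip force at its end, in the units of the state.
- telemetry.state(): the state, without advancing time (a new reading comes with each control period).
- eyes.capture(name): name is "side" or "top"; returns the picture (384x512x3 uint8, red, green, blue); there is no depth.
- eyes.get_calibration(name): a dict with "camera_matrix" (3x3 intrinsics, pixels), "k1" (the pictures are not rectified: a ray, as slopes to the right and down, at radius r is drawn at 1 + k1 r^2 times it, then the intrinsics apply), "origin" and "rotation" of the camera in the world. Camera axes: x right, y down, z forward; pixel columns grow to the right and rows downward; lengths in m; the calibration is good to about 2 mm. A picture is of the moment at which its call begins. get_calibration takes no time and is no camera call.
- env.sign_off(): hands the job in; it is judged then, once.
Trained networks look in the newest picture that a camera, given by its name, has taken for a name from the list of things; names that differ only in an ending like _2 or _b are one class to them, and where a whole thing is asked for, a point or a joint stands for the part that bears it (a point fixed in the world has none). Each returns a list of dicts, best first, with "confidence" (0 to 1); they miss things now and then, are a little off and sometimes report something else, mostly with a low value. They report only what shows in the picture. A call takes as long as a camera call.
- eyes.recognise(camera, name): "point" ([column, row] in pixels, amid what is visible of it).
The state is a dict: "t": time; "q": joint angles; "joint_velocities": joint speeds; "joint_efforts": joint torques, N m; "eef_pos": TCP position; "orientation": TCP orientation; "wrist_force": force on the tool from outside, world axes, zero at the start; "wrist_torque": the same for the moment, N m; "finger_gap": finger opening in m; "gripper_force": force on a finger pad.
Only numpy, scipy, OpenCV 4.12 (cv2) and the standard library are available. Lean on these libraries where they do the work, as an engineer would, in place of code of your own. Each camera call takes 0.05 s, during which the arm holds its last target. There are 200 camera calls.

## Working session

There is one attempt and no reset: what is moved stays moved. The work goes in short steps, Python scripts to look and compute and a tool call to move; the robot and the scene stay as the last step left them, time stands still between calls to the robot, and variables do not carry over. Pictures are saved under pics/ and viewed, at most 14 in all, crops included, and the job is handed in when it is done.

Besides the shell and the picture viewer there is one more tool, called after "Request:" by a JSON object that holds its "fn" and its "kwargs", one argument or row to a line. drive_tool: Moves the arm, as the interface text tells. Its arguments: {"type":"object","properties":{"moves":{"type":"array"},"squeeze":{"type":"number"}},"required":["moves"]}

```bash
mkdir -p pics; ls
cat > h.py <<'E'
import numpy as np, cv2
from cell import telemetry, eyes, env
def ray(cam,px):
    c=eyes.get_calibration(cam);K=np.array(c["camera_matrix"]);k1=c["k1"]
    d=np.array([(px[0]-K[0,2])/K[0,0],(px[1]-K[1,2])/K[1,1]]);u=d.copy()
    for _ in range(30): u=d/(1+k1*(u@u))
    return np.array(c["origin"]),np.array(c["rotation"])@np.array([u[0],u[1],1])
def atz(cam,px,z):
    o,v=ray(cam,px);return o+v*(z-o[2])/v[2]
def proj(cam,P):
    c=eyes.get_calibration(cam);K=np.array(c["camera_matrix"])
    p=np.array(c["rotation"]).T@(np.array(P)-np.array(c["origin"]));u=p[:2]/p[2];u=u*(1+c["k1"]*(u@u))
    return K[:2,:2]@u+K[:2,2]
E
python3 - <<'E'
from h import *
for c in("top","side"):
    cv2.imwrite(f"pics/{c}0.png",eyes.capture(c)[:,:,::-1])
    k=eyes.get_calibration(c);print(c,np.round(k["origin"],3),np.round(k["rotation"],3).tolist(),k["camera_matrix"],k["k1"])
    for n in["tall_bottle_center","middle_bottle_center","short_bottle_center","low_riser_top","mid_riser_top","high_riser_top","mat_top","timer","tip_box"]:
        print(n,[(np.round(d["point"]).tolist(),round(d["confidence"],2)) for d in eyes.recognise(c,n)][:3])
print(telemetry.state())
E
```

```text
pics
top [ 0.35  -0.154  0.912] [-2.204, 1.983, -0.224] [[356.69886055   0.         254.70995559]
 [  0.         356.69886055 193.30911995]
 [  0.           0.           1.        ]] 0.01140138792176371
tall_bottle_center [([140.0, 154.0], 0.74)]
middle_bottle_center [([287.0, 240.0], 0.68)]
short_bottle_center [([147.0, 219.0], 0.64)]
low_riser_top [([149.0, 225.0], 0.93), ([144.0, 154.0], 0.66)]
mid_riser_top [([157.0, 169.0], 0.95)]
high_riser_top [([274.0, 244.0], 0.76), ([145.0, 218.0], 0.47), ([149.0, 226.0], 0.46)]
mat_top [([309.0, 170.0], 0.82), ([276.0, 244.0], 0.33)]
timer [([358.0, 259.0], 0.84)]
tip_box [([372.0, 191.0], 0.72), ([145.0, 220.0], 0.57)]
side [0.345 0.686 0.916] [-0.293, 2.803, -1.183] [[417.62296196   0.         256.07348238]
 [  0.         417.62296196 194.48736214]
 [  0.           0.           1.        ]] -0.14660829118384036
tall_bottle_center []
middle_bottle_center [([289.0, 187.0], 0.83)]
short_bottle_center []
low_riser_top [([271.0, 288.0], 0.48)]
mid_riser_top []
high_riser_top [([286.0, 199.0], 0.63)]
mat_top [([238.0, 183.0], 0.76)]
timer [([302.0, 163.0], 0.81)]
tip_box [([253.0, 149.0], 0.84), ([235.0, 183.0], 0.23)]
{'t': 1.0, 'q': array([-1.16506169e+00,  2.12916759e-01, -3.44182716e-02,  1.32349807e+00,
       -2.73698739e-05,  1.57079857e+00]), 'joint_velocities': array([ 0.00138047,  0.00169362, -0.00124962, -0.00058614, -0.00107222,
       -0.00090945]), 'joint_efforts': array([ 1.45281640e-03, -6.85981464e+01,  4.87327516e+01,  1.23534792e-03,
       -1.82278823e-04,  2.81999303e-05]), 'eef_pos': array([ 0.19732999, -0.45938879,  0.2312902 ]), 'orientation': array([-3.07713853e+00, -6.32954336e-01,  5.37492518e-05]), 'wrist_force': array([ 0.4980524 , -0.35323126, -0.02667943]), 'wrist_torque': array([ 0.03288171, -0.0391612 , -0.00544479]), 'gripper_force': 0.0, 'finger_gap': 0.08531323416274948}
```

Rotation is a rotation vector; fix that in the helper, and view.

```bash
sed -i 's/np.array(c\["rotation"\])/R.from_rotvec(c["rotation"]).as_matrix()/g; 1a from scipy.spatial.transform import Rotation as R' h.py
python3 - <<'E'
from h import *
for c in("top","side"):
    im=cv2.imread(f"pics/{c}0.png");cv2.imwrite(f"pics/{c}0b.png",cv2.resize(im,(800,600),interpolation=cv2.INTER_CUBIC))
    print(c,R.from_rotvec(eyes.get_calibration(c)["rotation"]).as_matrix().round(2).tolist())
for n,p,z in[("tall",(140,154),.081),("mid",(287,240),.089),("short",(147,219),.042),("low",(149,225),.012),("midr",(157,169),.032),("high",(274,244),.05),("mat",(309,170),.003),("timer",(358,259),.019),("tip",(372,191),.05)]:
    print(n,atz("top",p,z).round(3))
for n,p,z in[("mid",(289,187),.089),("high",(286,199),.05),("mat",(238,183),.003)]:
    print(n,atz("side",p,z).round(3))
E
```

```text
top [[0.11, -0.97, 0.22], [-0.99, -0.1, 0.02], [-0.0, -0.22, -0.97]]
side [[-0.98, -0.14, 0.15], [-0.21, 0.68, -0.7], [-0.0, -0.72, -0.7]]
tall [0.609 0.157 0.081]
mid [ 0.436 -0.218  0.089]
short [0.457 0.125 0.042]
low [0.446 0.127 0.012]
midr [0.588 0.125 0.032]
high [ 0.428 -0.191  0.05 ]
mat [ 0.636 -0.267  0.003]
timer [ 0.416 -0.401  0.019]
tip [ 0.583 -0.42   0.05 ]
mid [ 0.439 -0.195  0.089]
high [ 0.444 -0.184  0.05 ]
mat [ 0.613 -0.272  0.003]
```

View pics/top0b.png

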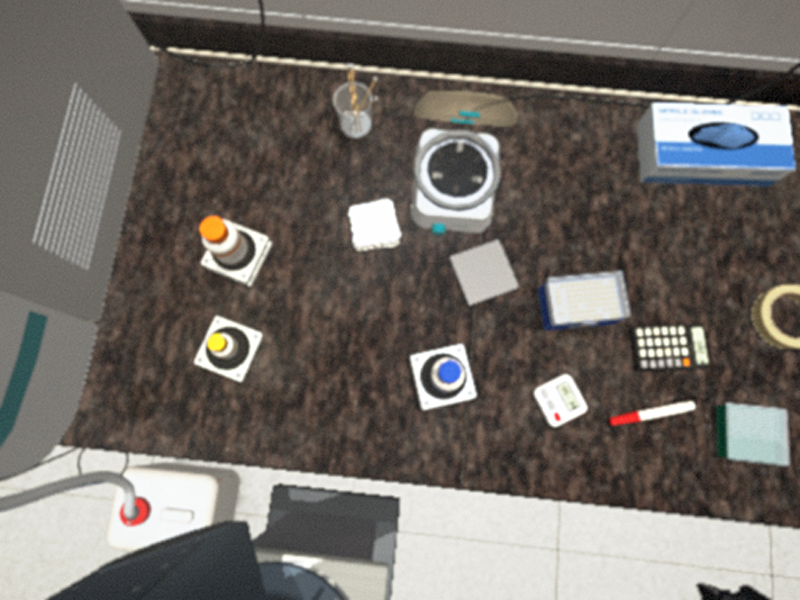

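View pics/side0b.png

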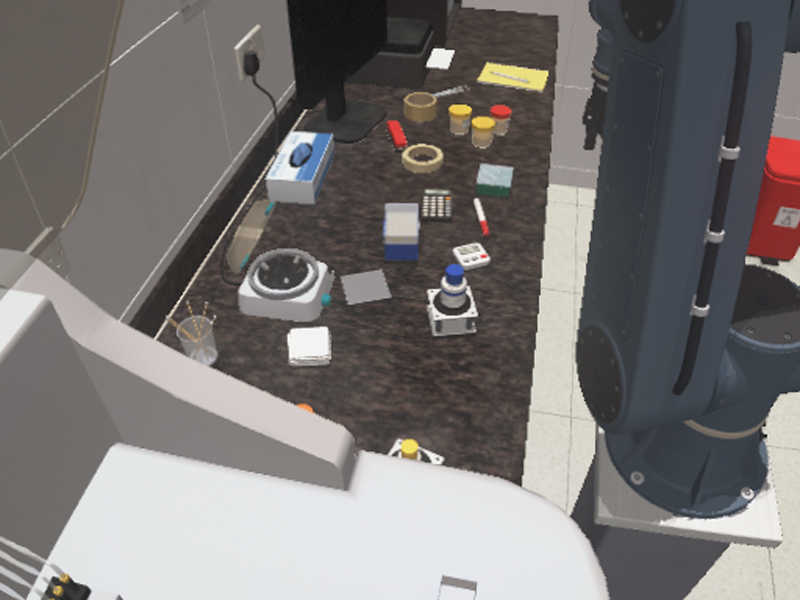

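Top view (800×600 scale): the tall bottle (cap at 213,229) is on the middle riser, the short one (217,343) on the low riser and the middle one (449,372) on the high riser. The mat is at (484,272), the tip box at (585,300) and the timer at (560,400). The side view shows a large white instrument hiding the risers on the left. Next I'll crop in for precision.

Run:
```python
from h import *
im=cv2.imread("pics/top0.png");hsv=cv2.cvtColor(im,cv2.COLOR_BGR2HSV)
out=[]
for (x,y),(lo,hi),zt in[((100,120),(5,20),.130),((100,190),(21,35),.072),((232,200),(105,125),.128),((260,135),None,0)] and [((100,120),(5,18),.130),((100,190),(20,35),.072),((232,200),(105,125),.128),((260,135),(0,0),0)]:
    c=im[y:y+75,x:x+100];out.append(cv2.resize(c,(400,300),interpolation=cv2.INTER_CUBIC))
    h=hsv[y:y+75,x:x+100]
    m=((h[...,0]>=lo)&(h[...,0]<=hi)&(h[...,1]>130)&(h[...,2]>100)).astype(np.uint8)
    if zt:
        n,l,s,ce=cv2.connectedComponentsWithStats(m);i=1+s[1:,4].argmax();p=ce[i]+[x,y]
        print(p.round(1),s[i],[atz("top",p,zt-d).round(4).tolist() for d in(0,.008,.015)])
cv2.imwrite("pics/m.png",np.vstack([np.hstack(out[:2]),np.hstack(out[2:])]))
```

```text
[136.  146.2] [ 27  17  19  18 144] [[0.6111, 0.1513, 0.13], [0.6138, 0.1544, 0.122], [0.6161, 0.1572, 0.115]]
[138.3 218.9] [ 33  23  12  12 107] [[0.451, 0.136, 0.072], [0.4519, 0.1388, 0.064], [0.4528, 0.1412, 0.057]]
[287.1 237.7] [ 49  31  13  14 139] [[0.4375, -0.2148, 0.128], [0.4384, -0.2154, 0.12], [0.4391, -0.216, 0.113]]
```

View pics/m.png

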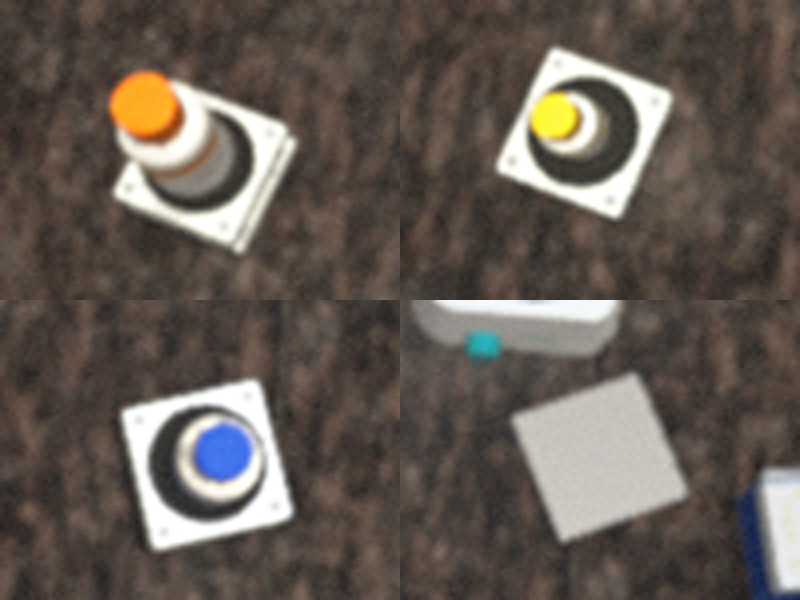

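```bash
cat > fit.py <<'E'
from h import *
from scipy.optimize import least_squares
C={"mid":((100,120),[(113,190),(237,242),(288,128)],.032,.084,[(-1,-1),(1,-1),(1,1)]),
"low":((100,190),[(97,170),(220,218),(271,95),(152,47)],.012,.084,[(-1,-1),(1,-1),(1,1),(-1,1)]),
"high":((232,200),[(121,109),(153,250),(293,217),(259,80)],.05,.084,[(-1,-1),(1,-1),(1,1),(-1,1)]),
"mat":((260,135),[(111,116),(165,243),(288,195),(238,73)],.003,.09,[(-1,-1),(1,-1),(1,1),(-1,1)])}
def fit():
    o={}
    for n,(of,px,z,w,s) in C.items():
        W=np.array([atz("top",np.array(p)/4-.375+of,z)[:2] for p in px]);s=np.array(s)*w/2
        def f(a,s=s,W=W): c,d=np.cos(a[2]),np.sin(a[2]); return (s@np.array([[c,d],[-d,c]])+a[:2]-W).ravel()
        best=min((least_squares(f,[*W.mean(0),t]) for t in(0,1.57,3.14,4.71)),key=lambda r:r.cost)
        o[n]=best.x;print(n,best.x.round(4),"res mm",(best.fun*1000).round(1))
    return o
E
python3 - <<'E'
from fit import *
o=fit()
im=cv2.imread("pics/top0.png");S=4;big=cv2.resize(im,None,fx=S,fy=S,interpolation=cv2.INTER_CUBIC)
a=np.linspace(0,6.28,40)
def circ(x,y,z,r,col):
    p=np.array([proj("top",(x+r*np.cos(t),y+r*np.sin(t),z)) for t in a]);cv2.polylines(big,[((p+.375)*S).astype(int)],True,col,1)
for n,z in(("low",.012),("mid",.032),("high",.05)): circ(*o[n][:2],z,.037,(0,255,0))
for (x,y),z,d,w,h in[((.6125,.153),.032,.055,.066,.098),((.4515,.137),.012,.036,.03,.06),((.438,-.215),.05,.048,.047,.078)]:
    circ(x,y,z,d/2,(0,0,255));circ(x,y,z+w,d/2,(255,0,255));circ(x,y,z+h,.02 if h>.09 else .015,(255,255,0))
m=[big[y*S:(y+75)*S,x*S:(x+100)*S] for x,y in((100,120),(100,190),(232,200),(260,135))]
cv2.imwrite("pics/m2.png",np.vstack([np.hstack(m[:2]),np.hstack(m[2:])]))
E
```

```text
mid [0.6122 0.1463 4.4181] res mm [-1.3 -1.6  0.1  2.8  1.3 -1.2]
low [0.4509 0.1358 4.4597] res mm [-0.4  0.3  0.2  1.   1.1 -0.8 -0.8 -0.5]
high [ 0.4386 -0.2122 -2.8188] res mm [-0.6 -1.2  1.2 -0.5 -0.1  0.9 -0.5  0.9]
mat [ 0.6261 -0.2697  3.6015] res mm [-1.1 -0.9  1.   1.6  0.2 -1.2 -0.1  0.5]
```

View pics/m2.png

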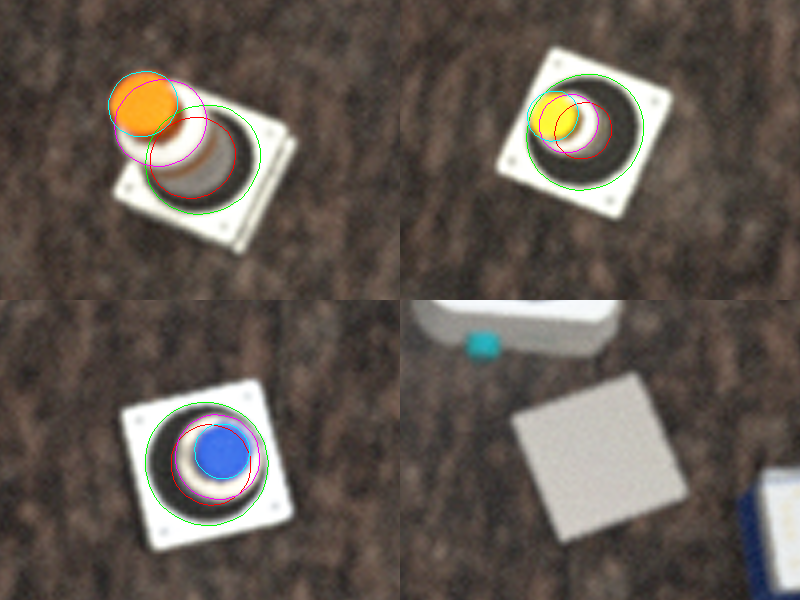

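The overlay fits. The bottles are centred at about (0.612, 0.152), (0.4515, 0.137) and (0.438, −0.215), and the projected riser circles land on the pads. I'll turn the tool so it closes along world x, and move above the short bottle.

Request:
{"fn": "drive_tool", "kwargs": {
  "moves": [0,0,-0.08,2,-2,0,1,0,0,-0.16,5,-5,0,1,0,0,-0.25,8,-7.5,0,1,0,0,-0.34,11,-10,0,1,0,0,-0.43,14,-13,0,1,0,0,-0.52,17,-16,0,1,0,0,-0.61,20,-19,0,1,0,0,-0.7,23,-22,0,1,0,0,-0.79,26,-25,0,1,0,0,-0.88,29,-28,0,1,0,0,-0.97,32,-30.5,0,1,0,0,-1.05,35,-33.5,0,1,0,0,-1.12,38,-36.5,0,1,0,0,-1.166,41,-39,0,1,0,0,-1.166,43.5,-41.5,0,1,0,0,-1.166,45.5,-43.5,0,1,0,0,-1.166,46.9,-44.7,0,1,0,0,-1.166,46.9,-44.7,0,1,0,0,-1.166,46.9,-44.7,0,1],
  "squeeze": 40
}}

```text
t: 2.58
eef_pos: [0.4518, 0.1371, 0.231]
orientation: [-2.218, -2.224, 0.001]
wrist_force: [-1.1, -0.7, -0.7]
finger_gap: 0.0854
gripper_force: 0.0
```

Request:
{"fn": "drive_tool", "kwargs": {
  "moves": [0,0,0,0,0,2,1,0,0,0,0,0,5,1,0,0,0,0,0,8,1,0,0,0,0,0,11,1,0,0,0,0,0,14,1,0,0,0,0,0,16.5,1,0,0,0,0,0,18.5,1,0,0,0,0,0,20,1,0,0,0,0,0,21,1,0,0,0,0,0,21.6,1,0,0,0,0,0,21.6,0.2,0,0,0,0,0,21.6,0,0,0,0,0,0,21.6,-0.2,0,0,0,0,0,21.6,-0.4,0,0,0,0,0,21.6,-0.5,0,0,0,0,0,21.6,-0.6,0,0,0,0,0,21.6,-0.6,0,0,0,0,0,21.6,-0.6]
}}

```text
t: 4.08
eef_pos: [0.4524, 0.1365, 0.0163]
orientation: [2.22, 2.222, 0.002]
wrist_force: [-2.7, -2.1, 11.5]
finger_gap: 0.0327
gripper_force: 38.6
```

Run:
```python
from h import *
print(telemetry.state()["wrist_force"],telemetry.state()["finger_gap"],telemetry.state()["wrist_torque"])
im=eyes.capture("top")[:,:,::-1];im2=eyes.capture("side")[:,:,::-1]
cv2.imwrite("pics/g1.png",np.hstack([cv2.resize(im[170:270,90:190],(400,400),interpolation=2),cv2.resize(im2[230:330,200:300],(400,400),interpolation=2)]))
```

```text
[-2.73235633 -2.06424711 11.50264058] 0.032666187790405365 [-0.38102409  0.60820185 -0.01567627]
```

View pics/g1.png

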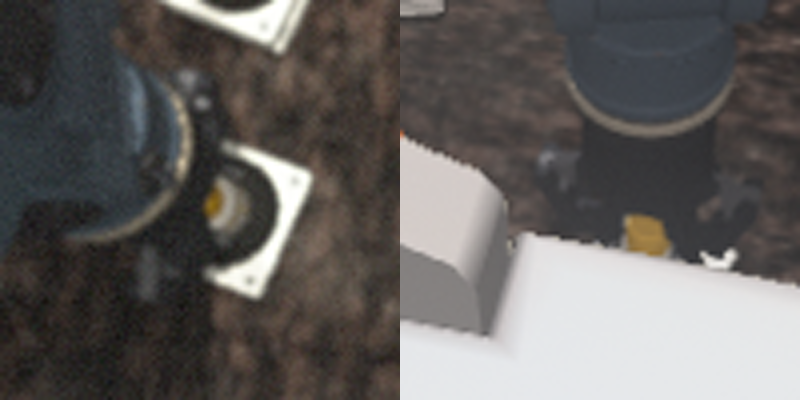

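Request:
{"fn": "drive_tool", "kwargs": {
  "moves": [0,0,0,0,0,-0.3,-0.6,0,0,0,0,0,-1,-0.6,0,0,0,0,0,-2.5,-0.6,0,0,0,0,0,-4,-0.6,0,0,0,0,0,-6,-0.6,0,0,0,0,0,-8,-0.6,0,0,0,0,0,-9,-0.6,0,0,0,0,0,-9.5,-0.6,0,0,0,0,0,-9.5,-0.6,0,0,0,0,0,-9.5,-0.6]
}}

```text
t: 5.02
eef_pos: [0.4516, 0.1364, 0.1098]
orientation: [-2.22, -2.222, 0.001]
wrist_force: [-0.6, -0.2, -0.7]
finger_gap: 0.0326
gripper_force: 39.9
```

Run:
```python
from h import *
print(telemetry.state()["wrist_force"],telemetry.state()["finger_gap"],telemetry.state()["wrist_torque"])
im=eyes.capture("top")[:,:,::-1];im2=eyes.capture("side")[:,:,::-1]
cv2.imwrite("pics/g2.png",np.hstack([cv2.resize(im[170:270,90:190],(400,400),interpolation=2),cv2.resize(im2[230:330,200:300],(400,400),interpolation=2)]))
```

```text
[-0.63352303 -0.24482525 -0.71796801] 0.032599846130239446 [-0.03137292 -0.03419495  0.000585  ]
```

View pics/g2.png

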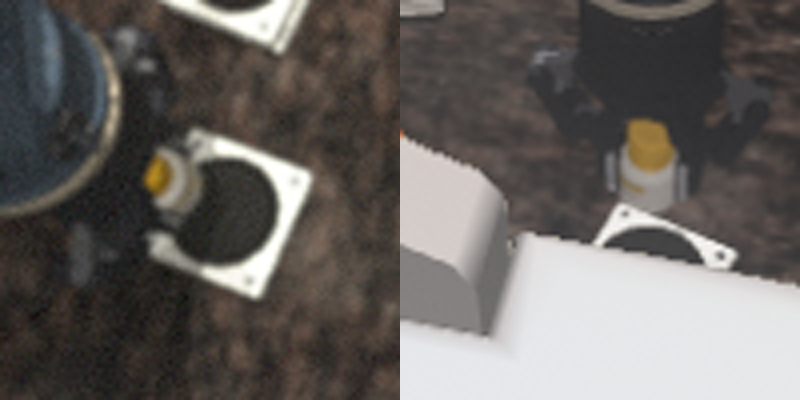

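Side view: the short bottle is held upright between the pads, and the low riser below it is empty. Carry it to the mat.

Request:
{"fn": "drive_tool", "kwargs": {
  "moves": [0,0,0,-0.5,0.2,-1,-0.6,0,0,0,-1.5,0.6,-2,-0.6,0,0,0,-3.5,1.4,-3,-0.6,0,0,0,-6,2.4,-4,-0.6,0,0,0,-9,3.5,-5,-0.6,0,0,0,-12,4.7,-5,-0.6,0,0,0,-15,5.9,-5,-0.6,0,0,0,-18,7,-5,-0.6,0,0,0,-21,8.2,-5,-0.6,0,0,0,-24,9.4,-5,-0.6,0,0,0,-27,10.6,-5,-0.6,0,0,0,-30,11.7,-5,-0.6,0,0,0,-33,12.9,-5,-0.6,0,0,0,-35.5,13.9,-5,-0.6,0,0,0,-37.5,14.7,-5,-0.6,0,0,0,-39,15.3,-5,-0.6,0,0,0,-40,15.6,-5,-0.6,0,0,0,-40.4,15.8,-5,-0.6,0,0,0,-40.4,15.8,-5,-0.6,0,0,0,-40.4,15.8,-5,-0.6]
}}

```text
t: 6.78
eef_pos: [0.61, -0.2669, 0.1596]
orientation: [-2.219, -2.222, 0.0]
wrist_force: [-0.2, 0.1, -0.2]
finger_gap: 0.0323
gripper_force: 39.9
```

Run:
```python
from h import *
print(telemetry.state()["eef_pos"],telemetry.state()["finger_gap"])
im2=eyes.capture("side")[:,:,::-1]
cv2.imwrite("pics/g3.png",cv2.resize(im2[110:260,140:340],(800,600),interpolation=2))
```

```text
[ 0.60995941 -0.26689365  0.15956851] 0.03230960715320316
```

View pics/g3.png

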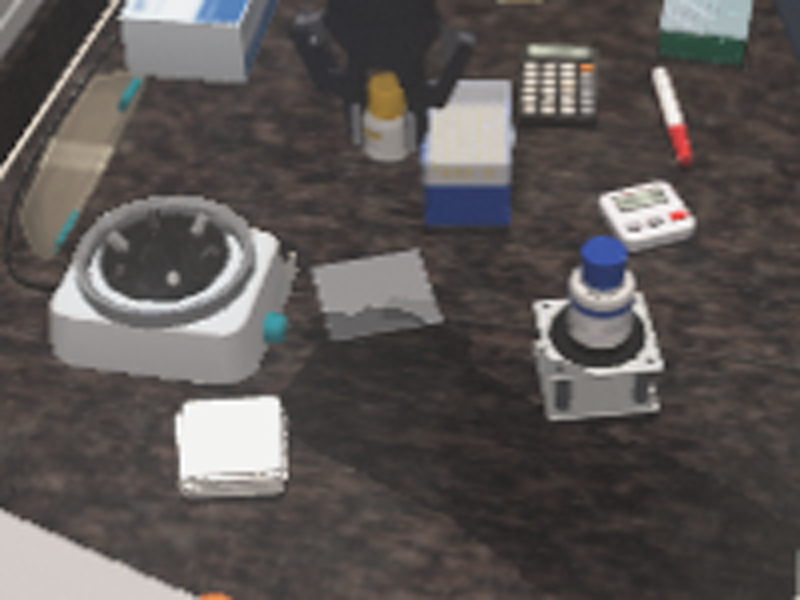

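Side view: the short bottle hangs upright (foot at about 386,155 in the crop), over the mat and clear of the centrifuge and tip box. Lower it.

Request:
{"fn": "drive_tool", "kwargs": {
  "moves": [0,0,0,0,0,1,-0.6,0,0,0,0,0,3,-0.6,0,0,0,0,0,5.5,-0.6,0,0,0,0,0,8,-0.6,0,0,0,0,0,10,-0.6,0,0,0,0,0,11.5,-0.6,0,0,0,0,0,12.7,-0.6,0,0,0,0,0,13.6,-0.6,0,0,0,0,0,14.2,-0.6,0,0,0,0,0,14.6,-0.6,0,0,0,0,0,14.9,-0.6,0,0,0,0,0,15.1,-0.6,0,0,0,0,0,15.1,-0.6]
}}

```text
t: 7.92
eef_pos: [0.6103, -0.2674, 0.0094]
orientation: [2.22, 2.222, 0.0]
wrist_force: [0.1, 0.1, -1.2]
finger_gap: 0.0324
gripper_force: 39.9
```

Not in contact yet; ease down a couple of mm, then open gently.

Request:
{"fn": "drive_tool", "kwargs": {
  "moves": [0,0,0,0,0,0.1,-0.6,0,0,0,0,0,0.2,-0.6,0,0,0,0,0,0.2,-0.6]
}}

```text
t: 8.17
eef_pos: [0.6105, -0.2676, 0.0075]
orientation: [2.22, 2.222, 0.0]
wrist_force: [0.9, 0.1, -0.4]
finger_gap: 0.0323
gripper_force: 40.0
```

Request:
{"fn": "drive_tool", "kwargs": {
  "moves": [0,0,0,0,0,0.1,-0.6,0,0,0,0,0,0.1,-0.6,0,0,0,0,0,0.1,-0.6]
}}

```text
t: 8.42
eef_pos: [0.6106, -0.2676, 0.0074]
orientation: [2.22, 2.222, 0.001]
wrist_force: [-2.7, 1.2, 11.3]
finger_gap: 0.0326
gripper_force: 41.3
```

Request:
{"fn": "drive_tool", "kwargs": {
  "moves": [0,0,0,0,0,0,-0.15,0,0,0,0,0,0,0,0,0,0,0,0,0,0.2,0,0,0,0,0,0,0.4,0,0,0,0,0,0,0.4,0,0,0,0,0,-1,0.4,0,0,0,0,0,-3,0.4,0,0,0,0,0,-6,0.4,0,0,0,0,0,-9,0.5,0,0,0,0,0,-12,0.6,0,0,0,0,0,-15,1,0,0,0,0,0,-18,1,0,0,0,0,0,-20,1,0,0,0,0,0,-21,1,0,0,0,0,0,-21,1]
}}

```text
t: 9.67
eef_pos: [0.6111, -0.2678, 0.2198]
orientation: [2.217, 2.22, 0.003]
wrist_force: [0.8, -0.9, -0.6]
finger_gap: 0.0852
gripper_force: 0.0
```

Request:
{"fn": "drive_tool", "kwargs": {
  "moves": [0,0,0,1,0,0,1,0,0,0,3,0,0,1,0,0,0,6,0,0,1,0,0,0,9,0,0,1,0,0,0,12,0,0,1,0,0,0,15,0,0,1,0,0,0,18,0,0,1,0,0,0,21,0,0,1,0,0,0,24,0,0,1,0,0,0,27,0,0,1,0,0,0,30,0,0,1,0,0,0,33,0,0,1,0,0,0,36,0,0,1,0,0,0,39,0.1,0,1,0,0,0,41,0.1,0,1,0,0,0,42,0.1,0,1,0,0,0,42,0.1,0,1,0,0,0,42,0.1,0,1]
}}

```text
t: 11.17
eef_pos: [0.6102, 0.1527, 0.2155]
orientation: [-2.219, -2.223, 0.002]
wrist_force: [-0.6, -0.2, 0.4]
finger_gap: 0.0852
gripper_force: 0.0
```

Run:
```python
from h import *
im=eyes.capture("side")[:,:,::-1]
cv2.imwrite("pics/g4.png",cv2.resize(im[110:310,140:340],(600,600),interpolation=2))
for n in("short_bottle_center",):print(eyes.recognise("side",n))
```

```text
[{'point': [235.1, 178.5], 'confidence': 0.77}]
```

View pics/g4.png

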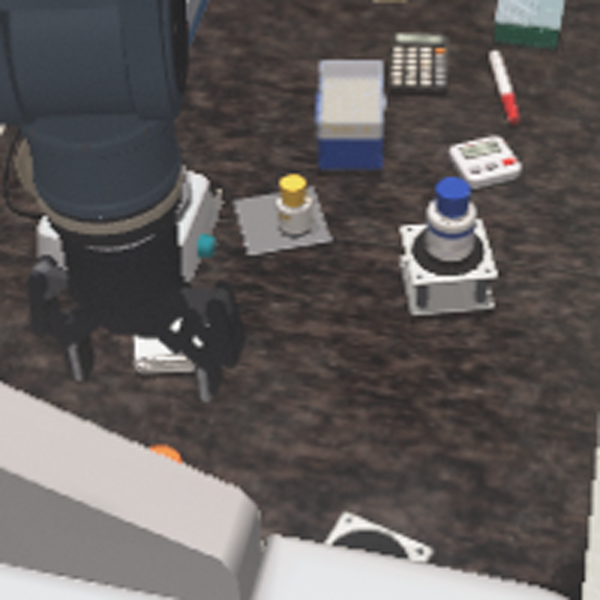

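Side view: the short bottle is upright on the mat (290,205). The gripper is above the tall bottle's orange cap (163,455). I'll check the alignment numerically.

Run:
```python
from h import *
for P in[(.6102,.1527,.2155),(.612,.152,.13),(.6125,.153,.13)]:
    p=proj("side",P);print(p.round(1),((p-[140,110])*3).round())
```

```text
[189.2 240.8] [148. 392.]
[192.9 263.9] [159. 462.]
[192.6 264.2] [158. 463.]
```

Request:
{"fn": "drive_tool", "kwargs": {
  "moves": [0,0,0,0,0.2,1,1,0,0,0,0,0.2,3,1,0,0,0,0,0.2,6,1,0,0,0,0,0.2,8.5,1,0,0,0,0,0.2,11,1,0,0,0,0,0.2,13,1,0,0,0,0,0.2,14.2,1,0,0,0,0,0.2,15,1,0,0,0,0,0.2,15,0.7,0,0,0,0,0.2,15,0.5,0,0,0,0,0.2,15,0.3,0,0,0,0,0.2,15,0.2,0,0,0,0,0.2,15,0.1,0,0,0,0,0.2,15,0,0,0,0,0,0.2,15,-0.1,0,0,0,0,0.2,15,-0.1,0,0,0,0,0.2,15,-0.1],
  "squeeze": 50
}}

```text
t: 12.68
eef_pos: [0.6134, 0.1526, 0.0677]
orientation: [2.22, 2.222, 0.002]
wrist_force: [-1.6, -1.4, 5.7]
finger_gap: 0.0523
gripper_force: 52.2
```

Request:
{"fn": "drive_tool", "kwargs": {
  "moves": [0,0,0,0,0,-0.5,-0.1,0,0,0,0,0,-1.5,-0.1,0,0,0,0,0,-3,-0.1,0,0,0,0,0,-4.5,-0.1,0,0,0,0,0,-5.5,-0.1,0,0,0,-0.1,-1,-6,-0.1,0,0,0,-0.3,-2.5,-6,-0.1,0,0,0,-0.5,-5,-6,-0.1,0,0,0,-0.7,-7.5,-6,-0.1,0,0,0,-1,-10,-6,-0.1,0,0,0,-1.2,-12.5,-6,-0.1,0,0,0,-1.4,-14.5,-5.5,-0.1,0,0,0,-1.5,-15.7,-4.5,-0.1,0,0,0,-1.5,-16.2,-3,-0.1,0,0,0,-1.5,-16.2,-1.5,-0.1,0,0,0,-1.5,-16.2,-0.4,-0.1,0,0,0,-1.5,-16.2,0.4,-0.1,0,0,0,-1.5,-16.2,1,-0.1,0,0,0,-1.5,-16.2,1.2,-0.1,0,0,0,-1.5,-16.2,1.2,-0.1]
}}

```text
t: 14.35
eef_pos: [0.4506, 0.1374, 0.0542]
orientation: [-2.22, -2.222, 0.0]
wrist_force: [0.1, -0.1, -3.2]
finger_gap: 0.0525
gripper_force: 53.5
```

Run:
```python
from h import *
print(telemetry.state()["eef_pos"],telemetry.state()["wrist_force"])
im=eyes.capture("side")[:,:,::-1];im2=eyes.capture("top")[:,:,::-1]
cv2.imwrite("pics/g5.png",np.hstack([cv2.resize(a,(400,400),interpolation=2) for a in(im2[150:250,90:190],im[220:320,200:300])]))
```

```text
[0.45063193 0.13740589 0.05418554] [ 0.08129545 -0.05328863 -3.19117734]
```

View pics/g5.png

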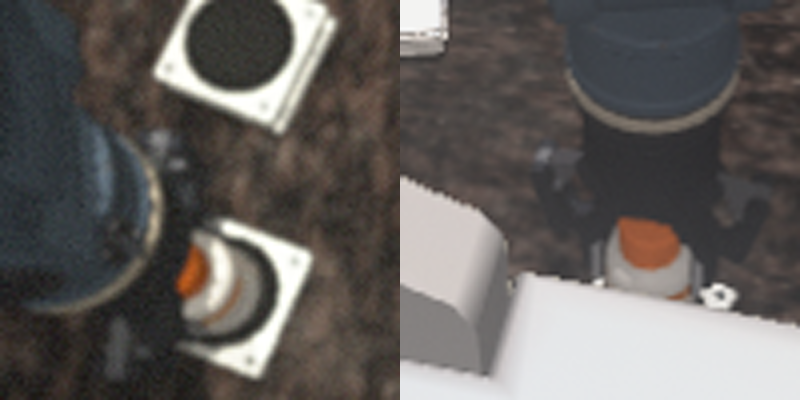

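Both views show the tall bottle just above the low riser, centred on the pad. Lower to contact.

Request:
{"fn": "drive_tool", "kwargs": {
  "moves": [0,0,0,0,0,0.2,-0.1,0,0,0,0,0,0.4,-0.1,0,0,0,0,0,0.5,-0.1,0,0,0,0,0,0.6,-0.1,0,0,0,0,0,0.6,-0.1]
}}

```text
t: 14.87
eef_pos: [0.4507, 0.1374, 0.0481]
orientation: [-2.22, -2.222, 0.0]
wrist_force: [-0.3, -0.1, -3.6]
finger_gap: 0.0523
gripper_force: 53.5
```

Request:
{"fn": "drive_tool", "kwargs": {
  "moves": [0,0,0,0,0,0.1,-0.1,0,0,0,0,0,0.1,-0.1,0,0,0,0,0,0.1,-0.1]
}}

```text
t: 15.12
eef_pos: [0.4509, 0.1375, 0.0477]
orientation: [2.22, 2.222, 0.001]
wrist_force: [-3.9, -0.7, 5.0]
finger_gap: 0.0526
gripper_force: 54.7
```

Contact. Release and rise.

Request:
{"fn": "drive_tool", "kwargs": {
  "moves": [0,0,0,0,0,0,0.3,0,0,0,0,0,0,0.5,0,0,0,0,0,0,0.7,0,0,0,0,0,0,1,0,0,0,0,0,0,1,0,0,0,0,0,0,1,0,0,0,0,0,-1,1,0,0,0,0,0,-3,1,0,0,0,0,0,-6,1,0,0,0,0,0,-9,1,0,0,0,0,0,-12,1,0,0,0,0,0,-14.5,1,0,0,0,0,0,-16,1,0,0,0,0,0,-17,1,0,0,0,0,0,-17,1]
}}

```text
t: 16.37
eef_pos: [0.4516, 0.1377, 0.2189]
orientation: [2.219, 2.222, 0.004]
wrist_force: [-0.4, 0.8, 0.2]
finger_gap: 0.0849
gripper_force: 0.0
```

Now to above the middle bottle at (0.438, −0.215): tx −35.3, ty −1.4.

Request:
{"fn": "drive_tool", "kwargs": {
  "moves": [0,0,0,-1,0,0,1,0,0,0,-3,-0.1,0,1,0,0,0,-6,-0.2,0,1,0,0,0,-9,-0.4,0,1,0,0,0,-12,-0.5,0,1,0,0,0,-15,-0.6,0,1,0,0,0,-18,-0.7,0,1,0,0,0,-21,-0.9,0,1,0,0,0,-24,-1,0,1,0,0,0,-27,-1.1,0,1,0,0,0,-30,-1.2,0,1,0,0,0,-32.5,-1.3,0,1,0,0,0,-34.3,-1.4,0,1,0,0,0,-35.2,-1.4,0,1,0,0,0,-35.2,-1.4,0,1,0,0,0,-35.2,-1.4,0,1]
}}

```text
t: 17.7
eef_pos: [0.4366, -0.2144, 0.2164]
orientation: [-2.22, -2.22, 0.001]
wrist_force: [-0.9, -0.0, 0.2]
finger_gap: 0.0852
gripper_force: 0.0
```

Run:
```python
from h import *
im=eyes.capture("side")[:,:,::-1];im2=eyes.capture("top")[:,:,::-1]
def cap(a,x,y,w,h,lo,hi):
    g=cv2.cvtColor(np.ascontiguousarray(a[y:y+h,x:x+w]),cv2.COLOR_BGR2HSV);m=((g[...,0]>=lo)&(g[...,0]<=hi)&(g[...,1]>130)&(g[...,2]>90)).astype(np.uint8)
    n,l,s,c=cv2.connectedComponentsWithStats(m);i=1+s[1:,4].argmax();return c[i]+[x,y],s[i,4]
p,n=cap(im2,100,170,100,90,3,18);print("tall",p,n,atz("top",p,.110).round(4),atz("top",p,.106).round(4))
p,n=cap(im,220,150,130,90,105,125);print("midcap side",p,n,proj("side",(.438,-.215,.12)))
print(telemetry.state()["eef_pos"])
cv2.imwrite("pics/g6.png",np.hstack([cv2.resize(a,(400,400),interpolation=2) for a in(im2[150:250,90:190],im[130:230,230:330])]))
```

```text
tall [132.20909091 216.55454545] 110 [0.4503 0.1375 0.11  ] [0.4508 0.139  0.106 ]
midcap side [256.17834395 161.05732484] 157 [290.87042713 174.60184457]
[ 0.437007   -0.21369292  0.21690678]
```

View pics/g6.png

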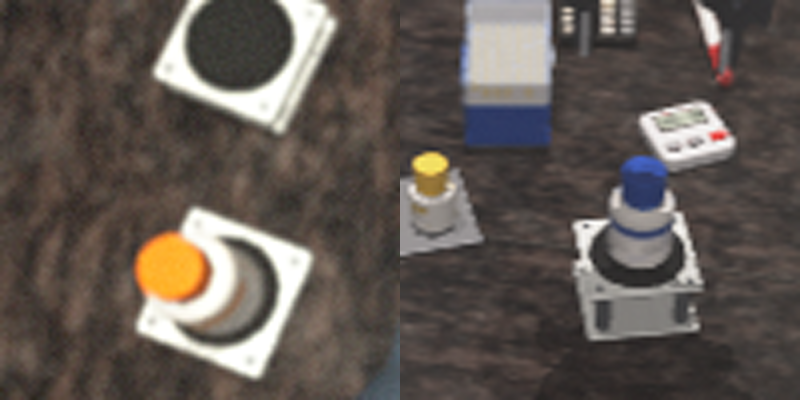

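The tall bottle stands upright and centred on the low riser. The blue cap is where I predicted it (side 291,175). Grip the middle bottle.

Request:
{"fn": "drive_tool", "kwargs": {
  "moves": [0,0,0,-0.1,0.1,1,1,0,0,0,-0.1,0.1,3,1,0,0,0,-0.1,0.1,6,1,0,0,0,-0.1,0.1,8.5,1,0,0,0,-0.1,0.1,11,1,0,0,0,-0.1,0.1,13,1,0,0,0,-0.1,0.1,14.4,1,0,0,0,-0.1,0.1,15.3,1,0,0,0,-0.1,0.1,15.3,0.7,0,0,0,-0.1,0.1,15.3,0.5,0,0,0,-0.1,0.1,15.3,0.3,0,0,0,-0.1,0.1,15.3,0.2,0,0,0,-0.1,0.1,15.3,0.1,0,0,0,-0.1,0.1,15.3,0,0,0,0,-0.1,0.1,15.3,-0.1,0,0,0,-0.1,0.1,15.3,-0.2,0,0,0,-0.1,0.1,15.3,-0.3,0,0,0,-0.1,0.1,15.3,-0.3,0,0,0,-0.1,0.1,15.3,-0.3]
}}

```text
t: 19.38
eef_pos: [0.4388, -0.2158, 0.0654]
orientation: [2.219, 2.221, 0.001]
wrist_force: [-1.1, 1.3, 10.1]
finger_gap: 0.0462
gripper_force: 49.6
```

Run:
```python
from h import *
im=cv2.imread("pics/g6.png")  # left panel: 4x crop of top at (90,150)
g=eyes.capture("top")[140:200,110:190].mean(2)
m=(g<75).astype(np.uint8)
# white-ring based: pad = dark blob enclosed near (150,159)
best=None
G=eyes.capture("top").astype(float).mean(2)
for x in np.arange(.602,.6221,.001):
  for y in np.arange(.138,.1581,.001):
    s=0
    for t in np.linspace(0,6.28,36,endpoint=False):
      v=[G[tuple(np.round(proj("top",(x+r*np.cos(t),y+r*np.sin(t),.032))[::-1]).astype(int))] for r in(.033,.040)]
      s+=v[1]-v[0]
    if best is None or s>best[0]:best=(s,x,y)
print(best,atz("top",(149.6,159.1),.032))
```

```text
Traceback (most recent call last):
  File "h.py", line 12, in proj
    c=eyes.get_calibration(cam);K=np.array(c["camera_matrix"])
ValueError: time passes only in moves, steps and waits
```

Run:
```python
from h import *
print(atz("top",(149.6,159.1),.032), telemetry.state()["t"])
```

```text
[0.61279618 0.14849942 0.032     ] 19.4833
```

Request:
{"fn": "drive_tool", "kwargs": {
  "moves": [0,0,0,0,0,-0.5,-0.3,0,0,0,0,0,-1.5,-0.3,0,0,0,0,0,-3,-0.3,0,0,0,0,0,-5,-0.3,0,0,0,0,0,-7,-0.3,0,0,0,0,0,-9,-0.3,0,0,0,0,0,-10.5,-0.3,0,0,0,0,0,-11,-0.3,0,0,0,0,0,-11,-0.3]
}}

```text
t: 20.23
eef_pos: [0.4388, -0.2159, 0.1758]
orientation: [2.219, 2.221, 0.001]
wrist_force: [0.4, 0.2, -2.0]
finger_gap: 0.0459
gripper_force: 51.7
```

Request:
{"fn": "drive_tool", "kwargs": {
  "moves": [0,0,0,0.6,0.3,0,-0.3,0,0,0,1.8,0.9,0,-0.3,0,0,0,3.8,1.8,0,-0.3,0,0,0,6.2,3,0,-0.3,0,0,0,8.8,4.2,0,-0.3,0,0,0,11.4,5.4,0,-0.3,0,0,0,14,6.7,0,-0.3,0,0,0,16.6,7.9,0,-0.3,0,0,0,19.2,9.2,0,-0.3,0,0,0,21.8,10.4,0,-0.3,0,0,0,24.4,11.7,0,-0.3,0,0,0,27,12.9,0,-0.3,0,0,0,29.5,14.1,0,-0.3,0,0,0,31.8,15.2,0,-0.3,0,0,0,33.8,16.2,0,-0.3,0,0,0,35.3,16.9,0,-0.3,0,0,0,36.1,17.2,0,-0.3,0,0,0,36.4,17.4,0,-0.3,0,0,0,36.4,17.4,0,-0.3,0,0,0,36.4,17.4,0,-0.3]
}}

```text
t: 21.9
eef_pos: [0.6114, 0.148, 0.1739]
orientation: [-2.221, -2.222, 0.001]
wrist_force: [0.3, -0.9, -2.4]
finger_gap: 0.0459
gripper_force: 51.7
```

Request:
{"fn": "drive_tool", "kwargs": {
  "moves": [0,0,0,0,0,1,-0.3,0,0,0,0,0,2.5,-0.3,0,0,0,0,0,4.5,-0.3,0,0,0,0,0,6.5,-0.3,0,0,0,0,0,8.5,-0.3,0,0,0,0,0,10,-0.3,0,0,0,0,0,11.2,-0.3,0,0,0,0,0,12,-0.3,0,0,0,0,0,12.3,-0.3,0,0,0,0,0,12.5,-0.3,0,0,0,0,0,12.6,-0.3,0,0,0,0,0,12.6,-0.3,0,0,0,0,0,12.6,-0.3]
}}

```text
t: 22.98
eef_pos: [0.6122, 0.1487, 0.0489]
orientation: [2.22, 2.222, 0.001]
wrist_force: [0.1, -0.9, -2.0]
finger_gap: 0.0459
gripper_force: 51.7
```

Request:
{"fn": "drive_tool", "kwargs": {
  "moves": [0,0,0,0,0,0.1,-0.3,0,0,0,0,0,0.1,-0.3,0,0,0,0,0,0.2,-0.3,0,0,0,0,0,0.2,-0.3]
}}

```text
t: 23.32
eef_pos: [0.6121, 0.1488, 0.0474]
orientation: [2.22, 2.222, 0.002]
wrist_force: [-4.2, -1.2, 12.0]
finger_gap: 0.046
gripper_force: 53.1
```

Contact. Release and rise.

Request:
{"fn": "drive_tool", "kwargs": {
  "moves": [0,0,0,0,0,0,0.2,0,0,0,0,0,0,0.4,0,0,0,0,0,0,0.7,0,0,0,0,0,0,1,0,0,0,0,0,0,1,0,0,0,0,0,0,1,0,0,0,0,0,-1,1,0,0,0,0,0,-3,1,0,0,0,0,0,-6,1,0,0,0,0,0,-9,1,0,0,0,0,0,-12,1,0,0,0,0,0,-14.5,1,0,0,0,0,0,-16,1,0,0,0,0,0,-17,1,0,0,0,0,0,-17,1]
}}

```text
t: 24.57
eef_pos: [0.6126, 0.1488, 0.2188]
orientation: [2.219, 2.221, 0.004]
wrist_force: [0.1, -1.0, 0.1]
finger_gap: 0.0853
gripper_force: 0.0
```

Request:
{"fn": "drive_tool", "kwargs": {
  "moves": [0,0,0,-1,0,0,1,0,0,0,-3,0,0,1,0,0,0,-6,0,0,1,0,0,0,-9,0,0,1,0,0,0,-12,0,0,1,0,0,0,-15,0,0,1,0,0,0,-18,0,0,1,0,0,0,-21,0,0,1,0,0,0,-24,0,0,1,0,0,0,-27,0,0,1,0,0,0,-30,0,0,1,0,0,0,-33,0,0,1,0,0,0,-36,-0.1,0,1,0,0,0,-38.5,-0.2,0,0.6,0,0,0,-40.5,-0.2,0,0.6,0,0,0,-41.6,-0.2,0,0.6,0,0,0,-41.6,-0.2,0,0.6,0,0,0,-41.6,-0.2,0,0.6,0,0,0,-41.6,-0.2,0,0.6]
}}

```text
t: 26.15
eef_pos: [0.6101, -0.2665, 0.2158]
orientation: [-2.219, -2.223, 0.0]
wrist_force: [0.2, 0.2, -0.6]
finger_gap: 0.0685
gripper_force: 0.0
```

Run:
```python
from h import *
im=eyes.capture("side")[:,:,::-1];im2=eyes.capture("top")[:,:,::-1]
def cap(a,x,y,w,h,lo,hi):
    g=cv2.cvtColor(np.ascontiguousarray(a[y:y+h,x:x+w]),cv2.COLOR_BGR2HSV);m=((g[...,0]>=lo)&(g[...,0]<=hi)&(g[...,1]>130)&(g[...,2]>70)).astype(np.uint8)
    n,l,s,c=cv2.connectedComponentsWithStats(m);i=1+s[1:,4].argmax();return c[i]+[x,y],s[i,4]
p,n=cap(im2,110,120,70,70,105,125);print("middle",p,n,atz("top",p,.108).round(4))
p,n=cap(im,210,150,60,60,18,35);print("shortcap side",p,n,proj("side",(.6105,-.2676,.057)))
print(telemetry.state()["eef_pos"])
```

```text
middle [140.72666667 149.98      ] 150 [0.6103 0.1472 0.108 ]
shortcap side [237.16438356 172.68493151] 73 [237.75534289 171.31081084]
[ 0.61034228 -0.26630777  0.21627691]
```

The middle bottle is at (0.610, 0.147), against a pad centre of (0.613, 0.1485), which is fine. Grip the short one.

Request:
{"fn": "drive_tool", "kwargs": {
  "moves": [0,0,0,-0.1,0,2,0.6,0,0,0,-0.1,0,5,0.6,0,0,0,-0.1,0,8,0.6,0,0,0,-0.1,0,11,0.6,0,0,0,-0.1,0,14,0.6,0,0,0,-0.1,0,16.5,0.6,0,0,0,-0.1,0,18.5,0.6,0,0,0,-0.1,0,20,0.6,0,0,0,-0.1,0,20.7,0.6,0,0,0,-0.1,0,20.9,0.6,0,0,0,-0.1,0,20.9,0.2,0,0,0,-0.1,0,20.9,0,0,0,0,-0.1,0,20.9,-0.2,0,0,0,-0.1,0,20.9,-0.4,0,0,0,-0.1,0,20.9,-0.5,0,0,0,-0.1,0,20.9,-0.6,0,0,0,-0.1,0,20.9,-0.6,0,0,0,-0.1,0,20.9,-0.6],
  "squeeze": 40
}}

```text
t: 27.75
eef_pos: [0.611, -0.2686, 0.0089]
orientation: [2.219, 2.221, 0.002]
wrist_force: [-1.4, 2.2, 8.6]
finger_gap: 0.0327
gripper_force: 38.9
```

Request:
{"fn": "drive_tool", "kwargs": {
  "moves": [0,0,0,0,0,-0.5,-0.6,0,0,0,0,0,-2,-0.6,0,0,0,0,0,-4.5,-0.6,0,0,0,0,0,-7,-0.6,0,0,0,0,0,-9.5,-0.6,0,0,0,0,0,-11.5,-0.6,0,0,0,0.1,-0.3,-13,-0.6,0,0,0,0.5,-1.5,-14,-0.6,0,0,0,1.2,-3.7,-14,-0.6,0,0,0,2,-6.2,-14,-0.6,0,0,0,2.8,-8.7,-14,-0.6,0,0,0,3.6,-11.2,-14,-0.6,0,0,0,4.3,-13.5,-14,-0.6,0,0,0,4.9,-15.4,-14,-0.6,0,0,0,5.3,-16.6,-14,-0.6,0,0,0,5.5,-17.2,-14,-0.6,0,0,0,5.5,-17.2,-14,-0.6,0,0,0,5.5,-17.2,-14,-0.6]
}}

```text
t: 29.25
eef_pos: [0.4388, -0.2138, 0.1479]
orientation: [2.22, 2.222, 0.001]
wrist_force: [-0.4, 0.7, -1.2]
finger_gap: 0.0325
gripper_force: 39.6
```

Contact is expected at TCP ≈ 0.0559; descend to about 0.058.

Request:
{"fn": "drive_tool", "kwargs": {
  "moves": [0,0,0,0,0,1,-0.6,0,0,0,0,0,2.5,-0.6,0,0,0,0,0,4.5,-0.6,0,0,0,0,0,6,-0.6,0,0,0,0,0,7.2,-0.6,0,0,0,0,0,8.1,-0.6,0,0,0,0,0,8.6,-0.6,0,0,0,0,0,8.9,-0.6,0,0,0,0,0,9,-0.6,0,0,0,0,0,9,-0.6]
}}

```text
t: 30.08
eef_pos: [0.4385, -0.2137, 0.0575]
orientation: [2.22, 2.222, 0.0]
wrist_force: [0.6, -0.8, -0.8]
finger_gap: 0.0326
gripper_force: 39.6
```

Run:
```python
from h import *
print(telemetry.state()["eef_pos"],telemetry.state()["wrist_force"])
im=eyes.capture("side")[:,:,::-1];im2=eyes.capture("top")[:,:,::-1]
cv2.imwrite("pics/g7.png",np.hstack([cv2.resize(a,(400,400),interpolation=2) for a in(im2[185:285,225:325],im[140:240,230:330])]))
```

```text
[ 0.4384628  -0.21370435  0.05746911] [ 0.6479277  -0.83082855 -0.82747621]
```

View pics/g7.png

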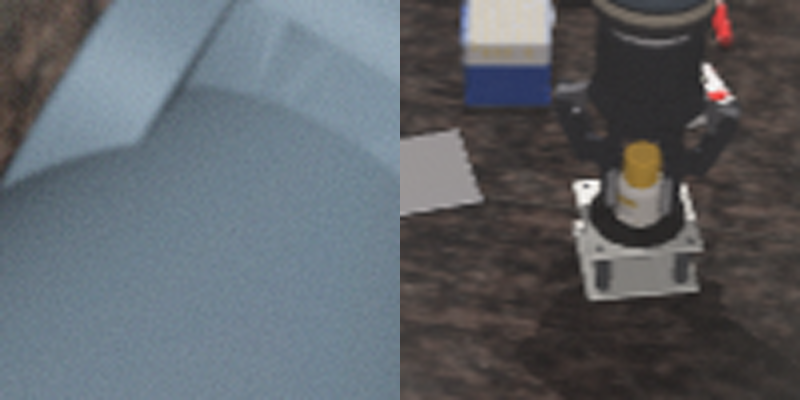

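The short bottle is centred over the high riser's pad, just above it, and upright.

Request:
{"fn": "drive_tool", "kwargs": {
  "moves": [0,0,0,0,0,0.1,-0.6,0,0,0,0,0,0.2,-0.6,0,0,0,0,0,0.3,-0.6,0,0,0,0,0,0.3,-0.6]
}}

```text
t: 30.52
eef_pos: [0.4387, -0.2138, 0.0558]
orientation: [2.219, 2.221, 0.001]
wrist_force: [-6.9, 4.1, 24.5]
finger_gap: 0.0326
gripper_force: 43.1
```

Request:
{"fn": "drive_tool", "kwargs": {
  "moves": [0,0,0,0,0,-0.1,-0.6,0,0,0,0,0,-0.1,-0.15,0,0,0,0,0,-0.1,0,0,0,0,0,0,-0.1,0.3,0,0,0,0,0,-0.1,0.6,0,0,0,0,0,-0.1,0.6,0,0,0,0,0,-1,0.6,0,0,0,0,0,-3,0.6,0,0,0,0,0,-6,0.6,0,0,0,0,0,-9,0.6,0,0,0,0,0,-12,0.6,0,0,0,0,0,-14.5,0.6,0,0,0,0,0,-16,0.6,0,0,0,-3,8,-16,0.6,0,0,0,-6,11,-16,0.6,0,0,0,-9,13,-16,0.6,0,0,0,-9,13,-16,0.6,0,0,0,-9,13,-16,0.6]
}}

```text
t: 32.02
eef_pos: [0.5714, -0.3068, 0.2119]
orientation: [-2.221, -2.221, 0.001]
wrist_force: [1.0, 0.7, -0.0]
finger_gap: 0.0685
gripper_force: 0.0
```

Run:
```python
from h import *
print(telemetry.state()["eef_pos"])
im=eyes.capture("side")[:,:,::-1];im2=eyes.capture("top")[:,:,::-1]
cv2.imwrite("pics/g8.png",np.vstack([np.hstack([cv2.resize(a,(400,300),interpolation=2) for a in(im2[120:195,100:200],im2[190:265,100:200])]),np.hstack([cv2.resize(a,(400,300),interpolation=2) for a in(im2[200:275,232:332],im[150:225,230:330])])]))
def cap(a,x,y,w,h,lo,hi):
    g=cv2.cvtColor(np.ascontiguousarray(a[y:y+h,x:x+w]),cv2.COLOR_BGR2HSV);m=((g[...,0]>=lo)&(g[...,0]<=hi)&(g[...,1]>130)&(g[...,2]>70)).astype(np.uint8)
    n,l,s,c=cv2.connectedComponentsWithStats(m);i=1+s[1:,4].argmax();return c[i]+[x,y],s[i,4]
p,n=cap(im2,232,200,100,75,18,35);print("short top",p,n,atz("top",p,.108).round(4))
p,n=cap(im,265,155,50,50,18,35);print("short side",p,n,atz("side",p,.104).round(4))
```

```text
[ 0.57138595 -0.30679457  0.21193909]Traceback (most recent call last):
  File "<stdin>", line 8, in <module>
  File "<stdin>", line 7, in cap
ValueError: attempt to get argmax of an empty sequence
```

View pics/g8.png

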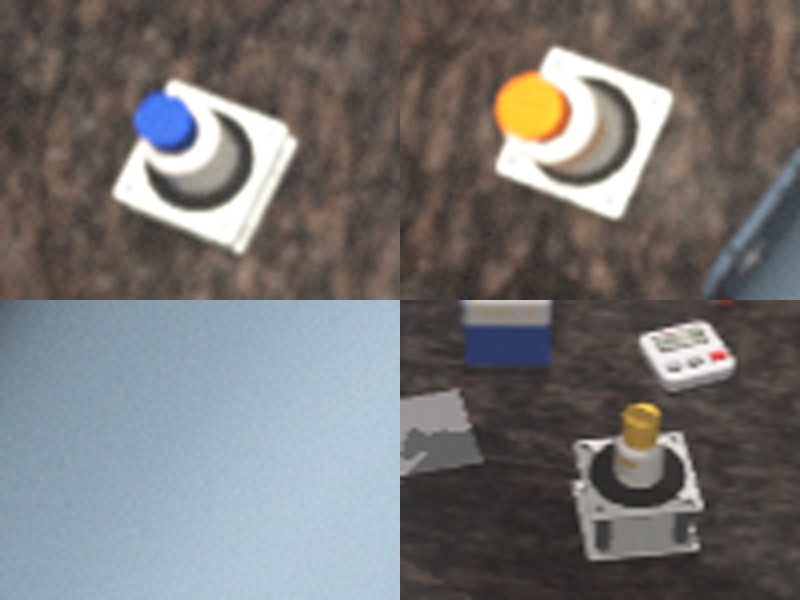

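All three bottles are released, upright and centred: blue on the middle pad, orange on the low one, yellow on the high one (side crop 640,450). The timer and tip box have not moved.

```bash
python3 -c "
from cell import env
print(env.sign_off())"
```

```text
the job is handed in; nothing more can be done
None
```

The job is handed in at about 32 s of the 128 s allowed, with no verdict returned: each bottle stands upright, released and centred on its correct riser, and the timer and tip box are untouched.

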